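Drift-pin a brass tap deck plate over its stone ledge and fit the bolt

ROBOT

A 6-joint arm with a two-finger parallel gripper is mounted at the origin on the work surface. World frame = base frame: x ahead of the robot, y to its left, z up, the work surface at z = 0. Lengths are in mm, angles in degrees, forces in N, time in s.
With the tool pointing down it reaches from about 350 to 850 mm from the base axis. Payload 8.1 kg.
Tool frame: the origin (TCP) lies between the finger pads; the fingertips stand 22 mm ahead of it and the grasp point (between the pads) lies 3 mm ahead of it; z points along the fingers, y is the line along which they close (so a half turn about z gives the same grasp; the last joint's range is limited). The gripper opens to 85 mm and grips with 20 to 120 N. Pads are 22 mm wide; open, the fingers measure 114 mm over their backs; the gripper's body (76 mm by 85 mm) begins 54 mm behind the grasp point. The pads swing forward as they close: fully open they stand 13 mm farther back than shut.
Start: joints at [-73.362, 7.471, 85.268, -0, 87.261, -4.893], TCP at [220.23, -558.126, 253.292] pointing down, gripper open.
Joint ranges: [-169.43, 169.43], [-51.17, 129.36], [1.28, 143.12], [-76.62, 256.62], [0, 156.53], [-152.29, 152.29]. Speed limits (degrees/s): [136.94, 136.94, 159.86, 180, 180, 180].

INTERFACE

Orientations are given as [roll, pitch, yaw] about the fixed x, y, z axes, in that order (R = Rz(yaw) Ry(pitch) Rx(roll)).
In Python, from bench import r, vision gives the robot as it stands.
- The arm moves only by the tool step_arm, never from a script. Its argument "targets" is a list that holds one entry, the list of rows, each a list of 6 numbers: the shift along the world's x, y, z in mm, then the turn, a rotation vector about the world's x, y, z in rad. In form: [[[x, y, z, rx, ry, rz], ...]]. A call has 1 to 12 rows; each row is the pose to reach, as a shift and turn from the pose commanded when the call began; what a row does not reach only later rows make up. A row lasts 1/12 s, in which the tool goes at most 41.7 mm and 7.16 degrees, less where a joint would pass 70% of its speed; a pose out of reach is approached as far as the arm can. A call with a gripper value outside its range is refused whole. "fingers" is the gripper's target within -1 to 1 (shut at 1, half-way at 0, fully open at -1), set as the call begins (left out, the last holds). The fingers move at their own pace and stop on an object; "newtons" is the grip in N (left out, the last holds). Time passes only in rows, so rows that repeat a pose let the fingers close. It gives the time, the measured TCP pose, the force, the opening and the grip force at its end, in the units of the state.
- r.sense(): the state, without advancing time (a new reading comes with each control period).
- vision.snapshot(name): name is "scene" or "top" or "wrist"; returns a dict with "img" (400x640x3 uint8, blue, green, red), "mtx" (3x3 intrinsics, pixels), "eye" and "attitude" of the camera in the world. Camera axes: x right, y up, looking along -z (the intrinsics and any distortion apply to the point x, -y, -z); pixel columns grow to the right and rows downward; lengths in mm; the calibration is good to about 2 mm. A picture is of the moment at which its call begins. There is no depth.
- r.hand_in(): hands the job in; it is judged then, once.
The state is a dict: "time": time; "joint_pos": joint angles; "qd": joint speeds; "joint_efforts": joint torques, N m; "tool_pos": TCP position; "tcp_rot": TCP orientation; "ft_force": force on the tool from outside, world axes, zero at the start; "wrist_torque": the same for the moment, N m; "finger_gap": finger opening in mm; "grip_force": force on a finger pad.
Only numpy, scipy, OpenCV 4.12 (cv2) and the standard library are available. Lean on these libraries where they do the work, as an engineer would, in place of code of your own. Each camera call takes 0.05 s, during which the arm holds its last target. There are 200 camera calls.

TASK

The brass deck plate lies on the grey stone tap ledge with its two holes out of line with the two holes bored in the stone. Put the red-handled drift pin through either hole of the plate, use it to work the plate across until it finds the stone's hole beneath, and seat it fully home; then, with the pin left in, fit the brass bolt fully home through the plate's other hole in the same way. Leave both seated upright with the plate flat on the ledge, let go, and do not disturb the white mug or the white bowl.

Things in the scene. Friction and masses are not known exactly. Their poses are not given: they have to be found in the camera images.
- pin_grip (a point): Centre of the steel drift pin's red handle (black band near the top; 24 mm across, 56 mm tall), on the axis, 72 mm above the tip; z points up along the pin. 100 mm long, 0.15 kg. Below the handle a 34 mm wide, 4 mm thick collar, then 40 mm of shank and nose: 18.5 mm across, the lowest 15 mm tapering to a blunt nose 13 mm across at 1 mm above the tip.
- pin_collar (a point): The drift pin's axis at the underside of its collar, 40 mm above the tip. Fully home, the collar rests on the plate round the hole.
- bolt_grip (a point): Centre of the brass bolt's round head (28 mm across, 40 mm tall), on the axis, 64 mm above the tip; z points up along the bolt. 84 mm long, 0.18 kg, no thread (pushed in, not turned). Below the head a 34 mm wide, 4 mm thick collar, then 40 mm of shank and nose: 18.5 mm across, the lowest 15 mm tapering to a blunt nose 13 mm across at 1 mm above the tip.
- bolt_collar (a point): The bolt's axis at the underside of its collar, 40 mm above the tip. Fully home, the collar rests on the plate round the hole.
- caddy: Fixed wooden block, 170 mm along its x, 70 mm wide, 48 mm high, origin at the centre of its underside. Pin and bolt hang upright by their collars on its top, in two loose 24 mm holes 50 mm either side of its centre along its x; which is in which hole varies.
- plate: Loose brass deck plate, 70 x 210 (its y) x 6 mm, 0.5 to 0.8 kg, origin at the centre of its underside; it slides when pushed with 2 to 6 N. Its two through holes are 20 mm across, 130 mm apart. It lies on the fixed grey stone ledge (170 x 300 x 30 mm on 15 mm battens, empty space below its holes), whose flat top is 45 mm above the worktop.
- plate_hole0 (a point): Centre of one plate hole at the top face, 51 mm above the worktop; z up, y along the plate. The stone has two matching through holes, 20 mm across and 130 mm apart, mostly hidden by the plate and not measured: at the start the plate lies up to 7 mm off along and 7 mm off across them, and turned by up to 0.04 rad, either way (each hole up to 12 mm out).
- plate_hole1 (a point): Centre of the other plate hole at the top face, 130 mm from the first towards the plate's own -y.
- mug: White mug, 80 mm across and 95 mm high; origin at the centre of its foot. Leave it alone.
- bowl: White bowl, 140 mm across and 60 mm high; origin at the centre of its foot. Leave it alone.
There are look-alikes about, which are no part of the job. There is more than one size of the plate; the one meant has the size given above. What is shaped like the part that bears pin_grip but purple is not meant.

How it is judged (in metres and radians):
On the way, in this order (a step that is already met when the one before it is completed fails the run):
1. the drift pin is fully home in one of the plate's holes and in the stone below it (((z of pin_collar in the frame of plate_hole0 below 0.003 m and horizontal distance between pin_collar and plate_hole0 below 0.004 m and angle between pin_grip's own z axis and vertical below 0.06 rad) or (z of pin_collar in the frame of plate_hole1 below 0.003 m and horizontal distance between pin_collar and plate_hole1 below 0.004 m and angle between pin_grip's own z axis and vertical below 0.06 rad))), for 0.2 s.
2. with the pin still home, the bolt is fully home in the plate's other hole (((z of pin_collar in the frame of plate_hole0 below 0.003 m and horizontal distance between pin_collar and plate_hole0 below 0.004 m and angle between each of pin_grip, bolt_grip's own z axis and vertical below 0.06 rad and z of bolt_collar in the frame of plate_hole1 below 0.003 m and horizontal distance between bolt_collar and plate_hole1 below 0.004 m) or (z of pin_collar in the frame of plate_hole1 below 0.003 m and horizontal distance between pin_collar and plate_hole1 below 0.004 m and angle between each of pin_grip, bolt_grip's own z axis and vertical below 0.06 rad and z of bolt_collar in the frame of plate_hole0 below 0.003 m and horizontal distance between bolt_collar and plate_hole0 below 0.004 m))), for 0.2 s.
At the end, for the whole second after the job is handed in: The pin's collar and the bolt's collar each lie within 3 mm of the plate's top, over different holes (within 4 mm of the centre), both upright within 0.06 rad; the plate lies flat on the ledge (its hole mouths 48 to 54 mm above the worktop), each hole within 40 mm of where it started (((z of pin_collar in the frame of plate_hole0 below 0.003 m and horizontal distance between pin_collar and plate_hole0 below 0.004 m and angle between each of pin_grip, bolt_grip's own z axis and vertical below 0.06 rad and z of bolt_collar in the frame of plate_hole1 below 0.003 m and horizontal distance between bolt_collar and plate_hole1 below 0.004 m) or (z of pin_collar in the frame of plate_hole1 below 0.003 m and horizontal distance between pin_collar and plate_hole1 below 0.004 m and angle between each of pin_grip, bolt_grip's own z axis and vertical below 0.06 rad and z of bolt_collar in the frame of plate_hole0 below 0.003 m and horizontal distance between bolt_collar and plate_hole0 below 0.004 m)) and height (world z) of plate_hole0 between 0.048 and 0.054 m and height (world z) of plate_hole1 between 0.048 and 0.054 m and distance of each of plate_hole0, plate_hole1 from where it was at the start of the episode below 0.04 m); the robot touches nothing.
It fails at once if the mug or the bowl was moved more than 30 mm or tipped (distance of any of mug, bowl from where it was at the start of the episode above 0.03 m or angle between any of mug, bowl's own z axis and vertical above 0.3 rad).
It also fails if it takes over 72 s, if anything falls off the work surface, if the arm or the gripper's body presses on something with over 40 N, if the wrist force passes 120 N, or if a joint passes its speed limit or range.

## Working session

There is one attempt and no reset: what is moved stays moved. The work goes in short steps, Python scripts to look and compute and a tool call to move; the robot and the scene stay as the last step left them, time stands still between calls to the robot, and variables do not carry over. Pictures are saved under pics/ and viewed, at most 13 in all, crops included, and the job is handed in when it is done.

Besides the shell and the picture viewer there is one more tool, called after "Call:" by a JSON object that holds its "method" and its "body", one argument or row to a line. step_arm: Moves the arm, as the interface text tells. Its arguments: {"type":"object","properties":{"targets":{"type":"array"},"fingers":{"type":"number"},"newtons":{"type":"number"}},"required":["targets"]}

```bash
mkdir -p pics; cat > h.py <<'E'
import numpy as np, cv2
from bench import r, vision
def snap(n,f=None):
    s=vision.snapshot(n)
    if f: cv2.imwrite('pics/'+f,s['img'])
    return s
def rot(a):
    a=np.array(a,float)
    if a.shape==(3,3): return a
    from scipy.spatial.transform import Rotation as R
    return R.from_euler('xyz',a,degrees=True).as_matrix()
def ray(s,u,v):
    K=np.array(s['mtx']); d=np.linalg.inv(K)@[u,v,1]
    d=np.array([d[0],-d[1],-d[2]]); return np.array(s['eye']),rot(s['attitude'])@d
def onz(s,u,v,z):
    o,d=ray(s,u,v); return o+d*(z-o[2])/d[2]
def proj(s,p):
    c=rot(s['attitude']).T@(np.array(p)-s['eye']); q=np.array(s['mtx'])@[c[0],-c[1],-c[2]]; return q[:2]/q[2]
E
python3 - <<'E'
from h import *
a=snap('scene','s1.png');b=snap('top','t1.png')
for s in(a,b): print({k:v for k,v in s.items() if k!='img'})
E
```

```text
{'mtx': array([[378.96274148,   0.        , 316.94214106],
       [  0.        , 378.96274148, 195.7574463 ],
       [  0.        ,   0.        ,   1.        ]]), 'eye': array([1116.56196951, -271.15797142,  682.22214697]), 'attitude': array([45.01288569, -0.33879314, 64.64375502])}
{'mtx': array([[383.92370013,   0.        , 314.72337038],
       [  0.        , 383.92370013, 203.07971627],
       [  0.        ,   0.        ,   1.        ]]), 'eye': array([ 370.08625689,   -8.22297462, 1102.39905647]), 'attitude': array([ 11.24006509,   1.0690306 , -89.40834702])}
```

View pics/t1.png

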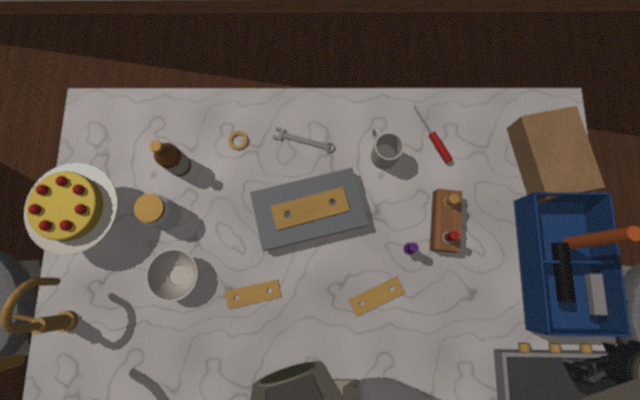

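View pics/s1.png

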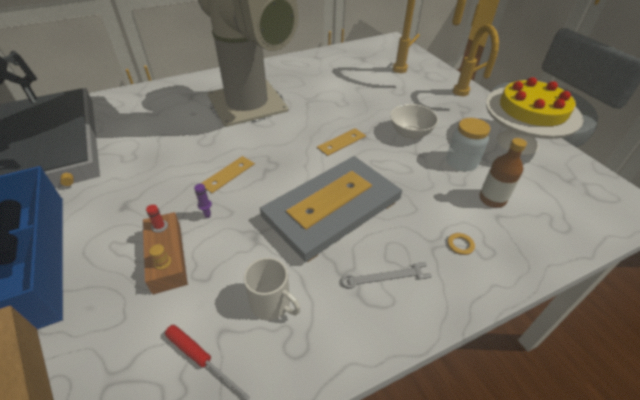

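The top view has three brass plates, at (310,208), (253,293) and (377,295). Only (310,208) lies on the grey ledge and is the full size. The purple look-alike is at (411,248), and the red-handled pin (453,237) and brass bolt (453,200) are in the caddy. The red tool at (440,148) is a screwdriver, the mug is at (387,148) and the bowl at (173,275).

```bash
python3 - <<'E'
from h import *
a=snap('scene');b=snap('top')
def blobs(s,roi,lo,hi,mn=8):
    x0,y0,x1,y1=roi;h=cv2.cvtColor(s['img'],cv2.COLOR_BGR2HSV)[y0:y1,x0:x1]
    m=cv2.inRange(h,lo,hi)
    n,l,st,c=cv2.connectedComponentsWithStats(m)
    return [(c[i]+[x0,y0],st[i]) for i in range(1,n) if st[i][4]>=mn],m
def tri(p,q):
    o1,d1=ray(a,*p);o2,d2=ray(b,*q);A=np.c_[d1,-d2];t=np.linalg.lstsq(A,o2-o1,rcond=None)[0]
    x,y=o1+d1*t[0],o2+d2*t[1];return (x+y)/2,np.linalg.norm(x-y)
R=((0,150,90),(8,255,255))
for s,roi in((a,(135,195,180,240)),(b,(435,220,470,255))):
    print('red',[(c.round(1),st) for c,st in blobs(s,roi,*R)[0]])
B=((12,110,90),(30,255,255))
for s,roi in((a,(145,240,175,272)),(b,(438,188,468,212))):
    print('brass',[(c.round(1),st) for c,st in blobs(s,roi,*B)[0]])
for s,roi in((a,(280,165,380,232)),(b,(265,180,355,235))):
    x0,y0,x1,y1=roi
    bl,m=blobs(s,roi,*B,200)
    c=max(cv2.findContours(m,cv2.RETR_CCOMP,cv2.CHAIN_APPROX_NONE)[0],key=cv2.contourArea)
    full=np.zeros_like(m);cv2.drawContours(full,[c],-1,255,-1)
    hm=cv2.erode(full,np.ones((3,3)))&~m
    n,l,st,ce=cv2.connectedComponentsWithStats(hm)
    rc=cv2.boxPoints(cv2.minAreaRect(c))+[x0,y0]
    P=[onz(s,*p,51)[:2].round(1) for p in rc];print('plate',P,[np.linalg.norm(P[i]-P[i-1]).round() for i in range(4)])
    for i in range(1,n):
        if st[i][4]>6: print('hole',(ce[i]+[x0,y0]).round(1),st[i][4],onz(s,*(ce[i]+[x0,y0]),51).round(1))
# caddy top, mug
for s,roi in((a,(135,195,195,300)),(b,(425,180,470,260))):
    bl,m=blobs(s,roi,(5,100,50),(14,220,200),60)
    print('caddy',[(c.round(),st,onz(s,*c,48).round()) for c,st in bl])
print(tri((155,217),(453.5,237)),tri((158,252),(454,199.5)))
print('mug',onz(b,388,145,95),'purple',onz(b,411,248,90),'bowl',onz(b,173,275,60))
cv2.imwrite('pics/c1.png',np.hstack([cv2.resize(b['img'][175:260,250:470],None,fx=3.5,fy=3.5,interpolation=3)]))
print(r.sense())
E
```

```text
red [(array([151.9, 209.1]), array([13, 11,  9,  7, 56], dtype=int32)), (array([158.8, 220.8]), array([20, 20,  8, 12, 49], dtype=int32))]
red [(array([454.3, 234.6]), array([15, 10, 10, 10, 71], dtype=int32))]
brass [(array([160.3, 255. ]), array([  0,   0,  30,  32, 894], dtype=int32))]
brass [(array([448. , 199.9]), array([  0,   2,  24,  22, 390], dtype=int32))]
plate [array([559.6, -80.2]), array([494.5, 146.5]), array([579.1, 135.2]), array([631.6, -78.3])] [np.float64(72.0), np.float64(236.0), np.float64(85.0), np.float64(220.0)]
hole [349.7 185.1] 30 [548.   90.3  51. ]
hole [308.9 210.9] 30 [583.7 -34.6  51. ]
plate [array([570.2, 137.6]), array([627.3, -65. ]), array([559.9, -82.3]), array([503.9, 117.9])] [np.float64(69.0), np.float64(210.0), np.float64(70.0), np.float64(208.0)]
hole [332.2 202. ] 41 [582.3 -35.3  51. ]
hole [287.3 214. ] 42 [547.4  89.4  51. ]
caddy [(array([164., 255.]), array([   9,   18,   42,   80, 1895], dtype=int32), array([ 568., -351.,   48.]))]
caddy [(array([445., 221.]), array([   6,    9,   31,   63, 1364], dtype=int32), array([ 531., -347.,  
[... 317 characters left out ...]
      ]
{'time': 0.2, 'joint_pos': array([-7.33595491e+01,  7.49971364e+00,  8.53051668e+01,  1.98296495e-03,
        8.72600258e+01, -4.89519568e+00]), 'qd': array([ 0.02412827, -0.22348877, -0.12308902, -0.05111835, -0.08859664,
        0.03851867]), 'joint_efforts': array([ 4.16489593e-05, -5.69320786e+01, -5.00544727e+01, -2.36317965e-04,
        1.02838033e-02,  1.71646718e-05]), 'tool_pos': array([ 220.17291478, -557.82108183,  252.63601263]), 'tcp_rot': array([-1.79935500e+02, -7.51203371e-03,  2.15355464e+01]), 'ft_force': array([-0.22709555, -0.51570943, -0.1062899 ]), 'wrist_torque': array([-0.04098409,  0.07499087,  0.03903345]), 'grip_force': 0.0, 'finger_gap': 85.51886023854802}
```

View pics/c1.png

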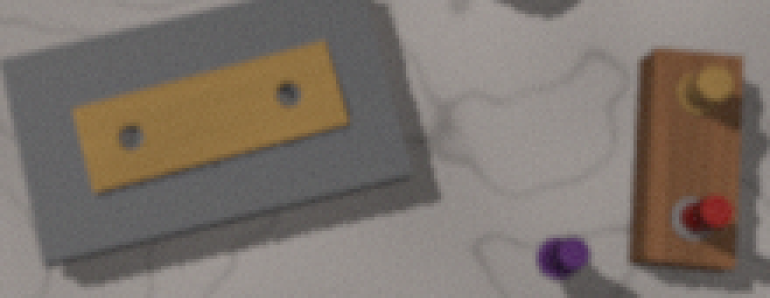

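```bash
python3 - <<'E'
from h import *
b=snap('top')
print('pin top',onz(b,454.6,235.0,108).round(1),'collar',onz(b,446.3,236.6,52).round(1))
print('bolt top',onz(b,454.6,198.4,92).round(1))
h=cv2.cvtColor(b['img'],cv2.COLOR_BGR2HSV)
E
```

```text
pin top [ 485.9 -349.5  108. ] collar [ 487.9 -346.    52. ]
bolt top [ 585.9 -360.9   92. ]
```

Call:
{"method": "step_arm", "body": {
  "targets": [
    [[36, 28, 0, 0, 0, 0], [72, 57, 0, 0, 0, 0], [108, 86, 0, 0, 0, 0], [144, 115, 0, 0, 0, 0], [180, 144, 0, 0, 0, 0], [216, 173, 0, 0, 0, 0], [240, 190, 0, 0, 0, 0], [250, 190, 0, 0, 0, 0], [250, 190, 0, 0, 0, 0], [250, 190, 0, 0, 0, 0]]
  ],
  "fingers": -1
}}

```text
time: 1.08
tool_pos: [471.3, -367.0, 253.0]
tcp_rot: [-180.0, 0.0, 21.7]
ft_force: [0.0, -1.0, 0.1]
finger_gap: 85.4
grip_force: 0.0
```

```bash
python3 - <<'E'
from h import *
s=snap('wrist','w1.png')
print({k:v for k,v in s.items() if k!='img'})
for p in([486,-349,108],[486,-349,52],[586,-361,92]): print(proj(s,p))
h=cv2.cvtColor(s['img'],cv2.COLOR_BGR2HSV)
m=cv2.inRange(h,(0,150,60),(8,255,255))|cv2.inRange(h,(172,150,60),(180,255,255))
n,l,st,c=cv2.connectedComponentsWithStats(m)
for i in range(1,n):
    if st[i][4]>60:print(st[i],c[i])
E
```

```text
{'mtx': array([[277.70677617,   0.        , 317.99816004],
       [  0.        , 277.70677617, 204.8390024 ],
       [  0.        ,   0.        ,   1.        ]]), 'eye': array([ 537.48333981, -340.31946195,  373.3030897 ]), 'attitude': array([-1.64360706e+01,  4.71793308e-02, -6.83941739e+01])}
[306.98146235 177.89326088]
[308.85522071 168.74051956]
[357.99156861  81.02933899]
[295 162  25  30 558] [307.01612903 176.77240143]
```

View pics/w1.png

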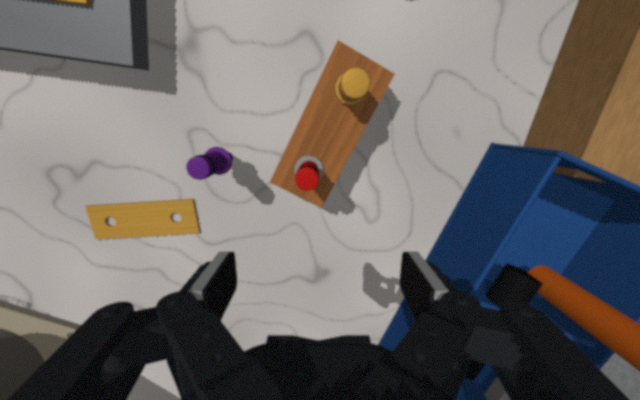

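The wrist view shows the red pin at (307,177), where I predicted it, with the bolt at (353,85) and the purple look-alike at (210,160). I'm grasping the pin now.

Call:
{"method": "step_arm", "body": {
  "targets": [
    [[16, 19, -30, 0, 0, -0.1], [16, 19, -65, 0, 0, -0.1], [16, 19, -100, 0, 0, -0.1], [16, 19, -130, 0, 0, -0.1], [16, 19, -155, 0, 0, -0.1], [16, 19, -172, 0, 0, -0.1], [16, 19, -172, 0, 0, -0.1], [16, 19, -172, 0, 0, -0.1]]
  ]
}}

```text
time: 1.8
tool_pos: [484.6, -349.4, 80.4]
tcp_rot: [-179.9, 0.1, 15.7]
ft_force: [0.1, -0.0, 1.2]
finger_gap: 85.1
grip_force: 0.0
```

Call:
{"method": "step_arm", "body": {
  "targets": [
    [[0, 0, 0, 0, 0, 0], [0, 0, 0, 0, 0, 0], [0, 0, 0, 0, 0, 0], [0, 0, 0, 0, 0, 0], [0, 0, 0, 0, 0, 0], [0, 0, 0, 0, 0, 0], [0, 0, 0, 0, 0, 0], [0, 0, 0, 0, 0, 0]]
  ],
  "fingers": 1,
  "newtons": 60
}}

```text
time: 2.47
tool_pos: [486.8, -349.5, 82.4]
tcp_rot: [179.9, -0.0, 15.8]
ft_force: [-1.2, 0.1, 6.1]
finger_gap: 23.1
grip_force: 58.5
```

Call:
{"method": "step_arm", "body": {
  "targets": [
    [[0, 0, 30, 0, 0, 0], [0, 0, 60, 0, 0, 0], [0, 0, 90, 0, 0, 0], [0, 20, 90, 0, 0, 0], [0, 60, 90, 0, 0, 0], [0, 100, 90, 0, 0, 0], [2, 140, 90, 0, 0, 0], [4, 180, 90, 0, 0, 0], [6, 220, 90, 0, 0, 0], [8, 260, 90, 0, 0, 0], [10, 300, 90, 0, 0, 0], [10, 330, 90, 0, 0, 0]]
  ]
}}

```text
time: 3.47
tool_pos: [495.8, -16.2, 171.1]
tcp_rot: [-180.0, -0.0, 15.9]
ft_force: [0.4, 0.5, -1.7]
finger_gap: 22.5
grip_force: 61.0
```

Call:
{"method": "step_arm", "body": {
  "targets": [
    [[0, 20, 0, 0, 0, 0], [0, 28, -10, 0, 0, 0], [0, 28, -10, 0, 0, 0], [0, 28, -10, 0, 0, 0]]
  ]
}}

```text
time: 3.8
tool_pos: [495.4, 8.6, 160.1]
tcp_rot: [-180.0, 0.1, 15.9]
ft_force: [-0.3, -0.8, -1.9]
finger_gap: 22.6
grip_force: 61.0
```

```bash
python3 - <<'E'
from h import *
s=snap('wrist','w2.png')
np.save('w2.npy',s,allow_pickle=True)
S=r.sense();print(S['tool_pos'],S['ft_force'],S['finger_gap'],s['eye'])
P=[proj(s,p) for p in([582.3,-35.3,51],[547.4,89.4,51])];print(P)
I=s['img'];out=[]
for p in P:
    x,y=p.round().astype(int);out.append(cv2.resize(I[max(0,y-35):y+35,max(0,x-35):x+35],(380,380),interpolation=3))
cv2.imwrite('pics/c2.png',np.hstack(out))
E
```

```text
[495.75487016   8.0223404  160.56908521] [-0.64894807 -0.30835244 -1.57080593] 22.664388840703264 [564.15894576  28.48425266 280.2333206 ]
[array([402.04430067, 122.13872937]), array([238.3295459 , 121.73812314])]
```

View pics/w2.png

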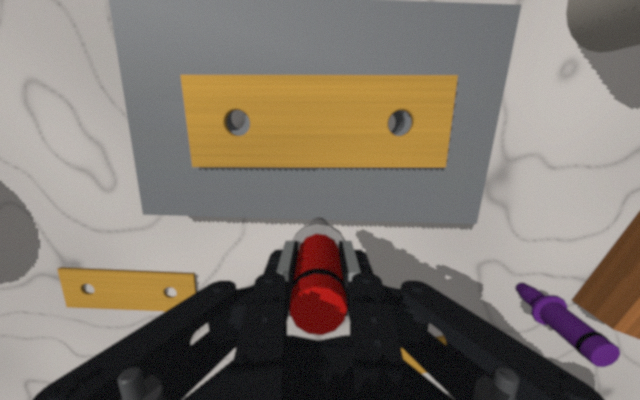

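View pics/c2.png

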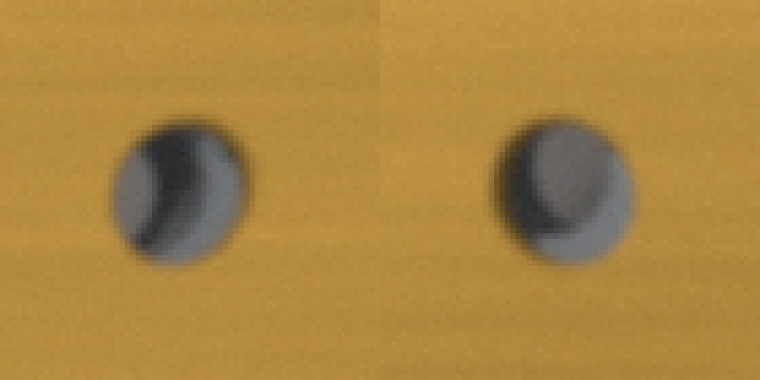

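Both plate holes show lit stone on their right or lower-right side, so both stone bores lie to the left and up in the image: hole 1 at (402,122), hole 0 at (237,122). I'll put numbers on the offsets from the pixels already taken, and check them against the ledge outline.

```bash
python3 - <<'E'
from h import *
s=np.load('w2.npy',allow_pickle=True).item()
I=s['img'];hsv=cv2.cvtColor(I,cv2.COLOR_BGR2HSV)
for (x,y) in((400,122),(237,122)):
    sub=I[y-15:y+16,x-16:x+17].astype(int)
    print(x,y)
    for row in range(0,31):
        print('%3d '%(y-15+row)+''.join('  .' if (p[2]-p[0])>50 else '%3d'%(p[0]) for p in sub[row]))
    m=cv2.inRange(hsv[y-20:y+21,x-20:x+21],(12,110,60),(30,255,255));m=255-m
    n,l,st,c=cv2.connectedComponentsWithStats(m);k=1+np.argmax(st[1:,4]);print(c[k]+[x-20,y-20],st[k],onz(s,*(c[k]+[x-20,y-20]),51).round(1))
# ledge in top view
b=snap('top');bh=cv2.cvtColor(b['img'],cv2.COLOR_BGR2HSV)
E
```

```text
400 122
107   .  .  .  .  .  .  .  .  .  .  .  .  .  .  .  .  .  .  .  .  .  .  .  .  .  .  .  .  .  .  .  .  .
108   .  .  .  .  .  .  .  .  .  .  .  .  .  .  .  .  .  .  .  .  .  .  .  .  .  .  .  .  .  .  .  .  .
109   .  .  .  .  .  .  .  .  .  .  .  .  .  .  .  .  .  .  .  .  .  .  .  .  .  .  .  .  .  .  .  .  .
110   .  .  .  .  .  .  .  .  .  .  .  .  .  .  . 48 52 53 47 55  .  .  .  .  .  .  .  .  .  .  .  .  .
111   .  .  .  .  .  .  .  .  .  .  .  . 47 41 46 53 53 53 61 62 68 70 62  .  .  .  .  .  .  .  .  .  .
112   .  .  .  .  .  .  .  .  .  .  . 43 47 44 46 46 53 56 65 69 85 87 79 62  .  .  .  .  .  .  .  .  .
113   .  .  .  .  .  .  .  .  . 52 46 45 47 48 45 50 45 56 61 80 97 99 92 80 64  .  .  .  .  .  .  .  .
114   .  .  .  .  .  .  .  . 66 62 50 47 45 42 46 47 52 56 66 83 96103102 92 76 54  .  .  .  .  .  .  .
115   .  .  .  .  .  .  . 79 86 68 58 52 45 47 47 47 40 50 65 84 93106105 98 88 62 52  .  .  .  .  .  .
116   .  .  .  .  .  . 77 91 94 85 71 53 45 47 46 45 50 53 61 78 96104111106 98 82 64  .  .  .  .  .  .
117   .  .  .  .  .  . 86100100 94 77 64 51 49 45 47
[... 4803 characters left out ...]
  .  .
132   .  .  .  .  .  .  .  .  .  . 74 89108113115116119119119118121119117116110  .  .  .  .  .  .  .  .
133   .  .  .  .  .  .  .  .  .  .  . 75 93106109114114118118116117113113104  .  .  .  .  .  .  .  .  .
134   .  .  .  .  .  .  .  .  .  .  .  .  . 84 92103110110110110106104 93  .  .  .  .  .  .  .  .  .  .
135   .  .  .  .  .  .  .  .  .  .  .  .  .  .  .  . 88 92 92 95  .  .  .  .  .  .  .  .  .  .  .  .  .
136   .  .  .  .  .  .  .  .  .  .  .  .  .  .  .  .  .  .  .  .  .  .  .  .  .  .  .  .  .  .  .  .  .
137   .  .  .  .  .  .  .  .  .  .  .  .  .  .  .  .  .  .  .  .  .  .  .  .  .  .  .  .  .  .  .  .  .
[237.89561587 122.51148225] [ 10   8  23  26 479] [546.7  89.6  51. ]
```

```bash
python3 - <<'E'
from h import *
s=np.load('w2.npy',allow_pickle=True).item()
a=onz(s,392.2,121.5,45);b=onz(s,233,118.2,45);p1=onz(s,400,122.5,51);p0=onz(s,237.7,122.5,51)
print('stone1',a,'stone0',b,np.linalg.norm(a-b));print('plate1',p1,'plate0',p0,np.linalg.norm(p1-p0))
print('off1',a-p1,'off0',b-p0)
ang=lambda v:np.degrees(np.arctan2(v[1],v[0]));print(ang(b-a),ang(p0-p1))
# pin tip in the picture
for z in (88,90):print(proj(s,[496.5,9,z]))
E
```

```text
stone1 [581.07130802 -29.11012441  45.        ] stone0 [548.48899395  95.67327371  45.        ] 128.96706415506833
plate1 [581.60325774 -33.84085483  51.        ] plate0 [546.69569957  89.76809087  51.        ] 128.44340806786155
off1 [-0.53194973  4.73073042 -6.        ] off0 [ 1.79329438  5.90518283 -6.        ]
104.633823378968 105.76984794274074
[318.67717167 222.13240228]
[318.68165305 223.07795451]
```

```bash
python3 - <<'E'
from h import *
s=np.load('w2.npy',allow_pickle=True).item()
T=np.array([495.75,8.02,160.57]);a=np.radians(15.8);tx=np.array([np.cos(a),np.sin(a),0])
for d in(-3,0,3):
    print(d,'topc',proj(s,T+tx*d+[0,0,27]),'back',proj(s,T+tx*(d-12)+[0,0,27]),'nose',proj(s,T+tx*(d+6.5)+[0,0,-72]),'shank front at top',proj(s,T+tx*(d+9.25)+[0,0,-58]),'collar front',proj(s,T+tx*(d+17)+[0,0,-30]))
h=cv2.cvtColor(s['img'],cv2.COLOR_BGR2HSV)
m=cv2.inRange(h,(0,150,60),(8,255,255))|cv2.inRange(h,(172,150,60),(180,255,255))
n,l,st,c=cv2.connectedComponentsWithStats(m)
print([st[i] for i in range(1,n) if st[i][4]>200])
cv2.imwrite('pics/c3.png',cv2.resize(s['img'][195:345,270:370],None,fx=4,fy=4,interpolation=3))
E
```

```text
-3 topc [320.95072367 318.2104867 ] back [320.87721335 342.95386662] nose [319.68935525 219.16933106] shank front at top [319.79978406 222.23579534] collar front [320.08558062 226.3504766 ]
0 topc [320.96982068 311.78248355] back [320.89517238 336.90890442] nose [319.69433335 215.28053263] shank front at top [319.80564026 218.06714875] collar front [320.09404365 221.4421832 ]
3 topc [320.98921909 305.25303092] back [320.91340617 330.77145732] nose [319.69935371 211.35872078] shank front at top [319.81154995 213.86042722] collar front [320.10259817 216.48082264]
[array([ 295,  235,   47,   43, 1328], dtype=int32), array([ 290,  273,   58,   61, 2716], dtype=int32)]
```

View pics/c3.png

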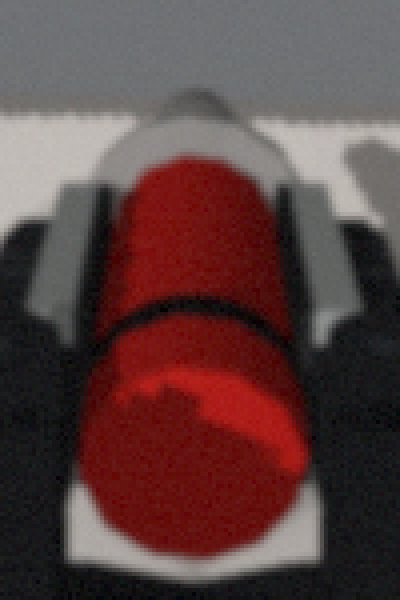

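Call:
{"method": "step_arm", "body": {
  "targets": [
    [[30, -13, 0, 0, 0, 0], [60, -26, 0, 0, 0, 0], [87, -39, 0, 0, 0, 0], [87, -39.5, -15, 0, 0, 0], [87, -39.5, -30, 0, 0, 0], [87, -39.5, -30, 0, 0, 0], [87, -39.5, -30, 0, 0, 0], [87, -39.5, -30, 0, 0, 0]]
  ]
}}

```text
time: 4.57
tool_pos: [583.3, -31.4, 132.0]
tcp_rot: [180.0, -0.0, 15.7]
ft_force: [-0.3, -0.1, -1.2]
finger_gap: 22.0
grip_force: 61.1
```

Call:
{"method": "step_arm", "body": {
  "targets": [
    [[0, 0, -2, 0, 0, 0], [0, 0, -4, 0, 0, 0], [0, 0, -6, 0, 0, 0], [0, 0, -8, 0, 0, 0], [0, 0, -8, 0, 0, 0], [0, 0, -8, 0, 0, 0]]
  ]
}}

```text
time: 5.07
tool_pos: [583.1, -30.5, 123.2]
tcp_rot: [-180.0, 0.0, 15.8]
ft_force: [-0.7, -0.0, -1.8]
finger_gap: 22.7
grip_force: 61.1
```

Call:
{"method": "step_arm", "body": {
  "targets": [
    [[0, 0, -1, 0, 0, 0], [0, 0, -2, 0, 0, 0], [0, 0, -3, 0, 0, 0], [0, 0, -3, 0, 0, 0], [0, 0, -3, 0, 0, 0]]
  ]
}}

```text
time: 5.48
tool_pos: [583.3, -30.8, 120.3]
tcp_rot: [180.0, -0.0, 15.8]
ft_force: [-0.1, -1.7, -1.4]
finger_gap: 22.5
grip_force: 61.1
```

Call:
{"method": "step_arm", "body": {
  "targets": [
    [[0, 0, -1, 0, 0, 0], [0, 0, -2, 0, 0, 0], [0, 0, -2, 0, 0, 0]]
  ]
}}

```text
time: 5.73
tool_pos: [583.4, -31.0, 118.4]
tcp_rot: [180.0, -0.0, 15.8]
ft_force: [-0.1, -3.8, 0.6]
finger_gap: 22.5
grip_force: 61.2
```

Call:
{"method": "step_arm", "body": {
  "targets": [
    [[0, 0.7, 0, 0, 0, 0], [0, 1.4, 0, 0, 0, 0], [-0.3, 2.1, 0, 0, 0, 0], [-0.5, 2.8, 0, 0, 0, 0], [-0.5, 2.8, 0, 0, 0, 0]]
  ]
}}

```text
time: 6.15
tool_pos: [582.9, -27.7, 118.4]
tcp_rot: [180.0, -0.0, 15.8]
ft_force: [1.8, -4.1, 0.7]
finger_gap: 22.6
grip_force: 61.2
```

Call:
{"method": "step_arm", "body": {
  "targets": [
    [[0, 0, -1, 0, 0, 0], [0, 0, -2, 0, 0, 0], [0, 0, -3, 0, 0, 0], [0, 0, -3, 0, 0, 0]]
  ]
}}

```text
time: 6.48
tool_pos: [582.9, -28.2, 115.4]
tcp_rot: [180.0, -0.0, 15.8]
ft_force: [0.4, -5.1, 2.4]
finger_gap: 22.7
grip_force: 61.6
```

Call:
{"method": "step_arm", "body": {
  "targets": [
    [[0, 0.3, -1, 0, 0, 0], [0, 0.6, -2, 0, 0, 0], [0, 0.8, -3, 0, 0, 0], [0, 0.8, -4, 0, 0, 0], [0, 0.8, -4, 0, 0, 0]]
  ]
}}

```text
time: 6.9
tool_pos: [583.3, -28.4, 112.3]
tcp_rot: [179.9, -0.0, 15.8]
ft_force: [-0.4, -9.9, 6.2]
finger_gap: 23.0
grip_force: 62.0
```

Call:
{"method": "step_arm", "body": {
  "targets": [
    [[0, 0, -1, 0, 0, 0], [0, 0, -2, 0, 0, 0], [0, 0, -3, 0, 0, 0], [0, 0, -3, 0, 0, 0]]
  ]
}}

```text
time: 7.23
tool_pos: [583.5, -28.7, 110.2]
tcp_rot: [179.8, -0.1, 15.8]
ft_force: [-3.6, -9.7, 12.7]
finger_gap: 22.7
grip_force: 63.0
```

Call:
{"method": "step_arm", "body": {
  "targets": [
    [[-0.5, -0.7, 0, 0, 0, 0], [-0.7, -1.2, 0, 0, 0, 0], [-0.7, -1.2, 0, 0, 0, 0]]
  ]
}}

```text
time: 7.48
tool_pos: [583.2, -29.0, 110.2]
tcp_rot: [179.9, -0.1, 15.8]
ft_force: [-2.4, -5.8, 10.4]
finger_gap: 22.8
grip_force: 62.5
```

Call:
{"method": "step_arm", "body": {
  "targets": [
    [[0, 0, -1, 0, 0, 0], [0, 0, -2, 0, 0, 0], [0, 0, -3, 0, 0, 0], [0, 0, -3, 0, 0, 0]]
  ]
}}

```text
time: 7.82
tool_pos: [582.7, -28.8, 105.7]
tcp_rot: [179.9, -0.1, 15.8]
ft_force: [1.8, -5.6, 1.9]
finger_gap: 22.7
grip_force: 61.8
```

Going in well, so I'll carry on down.

Call:
{"method": "step_arm", "body": {
  "targets": [
    [[0, 0, -1.5, 0, 0, 0], [0, 0, -3, 0, 0, 0], [0, 0, -4.5, 0, 0, 0], [0, 0, -6, 0, 0, 0], [0, 0, -6, 0, 0, 0]]
  ]
}}

```text
time: 8.23
tool_pos: [582.5, -28.7, 99.5]
tcp_rot: [179.9, -0.1, 15.8]
ft_force: [2.2, -4.6, 1.4]
finger_gap: 22.4
grip_force: 61.7
```

Call:
{"method": "step_arm", "body": {
  "targets": [
    [[0, 0, -1.5, 0, 0, 0], [0, 0, -3, 0, 0, 0], [0, 0, -4.5, 0, 0, 0], [0, 0, -6, 0, 0, 0], [0, 0, -6, 0, 0, 0]]
  ]
}}

```text
time: 8.65
tool_pos: [582.5, -28.6, 93.4]
tcp_rot: [180.0, -0.1, 15.8]
ft_force: [2.2, -4.7, 1.6]
finger_gap: 22.2
grip_force: 61.6
```

Call:
{"method": "step_arm", "body": {
  "targets": [
    [[0.2, -0.3, -1.5, 0, 0, 0], [0.4, -0.5, -3, 0, 0, 0], [0.4, -0.5, -4.5, 0, 0, 0], [0.4, -0.5, -6, 0, 0, 0], [0.4, -0.5, -7.5, 0, 0, 0], [0.4, -0.5, -7.5, 0, 0, 0]]
  ]
}}

```text
time: 9.15
tool_pos: [582.5, -28.7, 85.7]
tcp_rot: [-180.0, -0.0, 15.8]
ft_force: [2.5, -3.4, -0.1]
finger_gap: 22.5
grip_force: 61.6
```

Call:
{"method": "step_arm", "body": {
  "targets": [
    [[0, 0, -1, 0, 0, 0], [0, 0, -2, 0, 0, 0], [0, 0, -2, 0, 0, 0]]
  ]
}}

```text
time: 9.4
tool_pos: [582.7, -28.7, 85.5]
tcp_rot: [180.0, -0.0, 15.8]
ft_force: [-5.8, -3.0, 16.3]
finger_gap: 22.8
grip_force: 63.1
```

Call:
{"method": "step_arm", "body": {
  "targets": [
    [[0, 0, -1, 0, 0, 0], [0, 0, -1, 0, 0, 0]]
  ]
}}

```text
time: 9.57
tool_pos: [582.8, -28.7, 85.5]
tcp_rot: [180.0, -0.0, 15.8]
ft_force: [-9.8, -3.2, 23.3]
finger_gap: 22.6
grip_force: 63.7
```

Call:
{"method": "step_arm", "body": {
  "targets": [
    [[0, 0, 1, 0, 0, 0], [0, 0, 2, 0, 0, 0], [0, 0, 2, 0, 0, 0], [0, 0, 2, 0, 0, 0], [0, 0, 2, 0, 0, 0], [0, 0, 2, 0, 0, 0]]
  ],
  "fingers": -0.2
}}

```text
time: 10.07
tool_pos: [582.1, -28.5, 84.3]
tcp_rot: [-180.0, 0.0, 15.8]
ft_force: [-0.7, -0.5, -0.1]
finger_gap: 51.2
grip_force: 0.0
```

Call:
{"method": "step_arm", "body": {
  "targets": [
    [[0, 0, 35, 0, 0, 0], [0, 0, 70, 0, 0, 0], [0, 0, 105, 0, 0, 0], [-30, 0, 120, 0, 0, 0], [-65, -5, 120, 0, 0, 0], [-86, -5, 120, 0, 0, 0], [-86, -5, 120, 0, 0, 0], [-86, -5, 120, 0, 0, 0]]
  ],
  "fingers": -1
}}

```text
time: 10.73
tool_pos: [495.9, -33.7, 204.9]
tcp_rot: [180.0, -0.0, 15.8]
ft_force: [0.4, 0.3, 0.2]
finger_gap: 85.8
grip_force: 0.0
```

```bash
python3 - <<'E'
from h import *
s=snap('wrist');np.save('w4.npy',s,allow_pickle=True)
P=[582.5,-29,51];S=r.sense();print(S['tool_pos'],S['ft_force'])
for z in(51,55,111):print(z,proj(s,[582.5,-29,z]))
x,y=proj(s,[565,30,60]).astype(int);print(x,y)
cv2.imwrite('pics/w4.png',cv2.resize(s['img'][0:260,max(0,x-170):x+170],None,fx=2.2,fy=2.2,interpolation=3))
E
```

```text
[496.70364816 -33.73823795 205.00233948] [0.02322831 0.1691731  0.49427313]
51 [338.76321694 108.28376513]
55 [339.07379837 108.05966283]
111 [344.66207135 104.02740369]
271 108
```

View pics/w4.png

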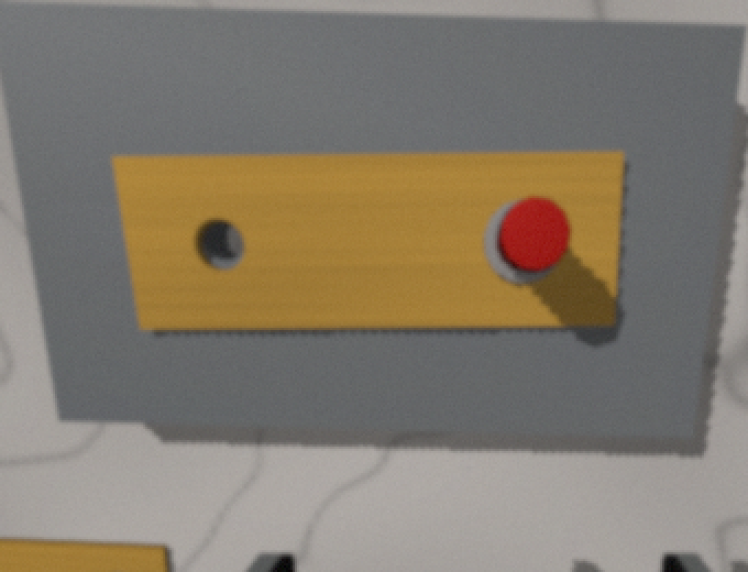

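The pin is seated with its collar flat on the plate, at crop (525,240). Plate hole 0, at crop (220,243), is nearly over its bore. Next is the bolt, with a measurement on the way.

Call:
{"method": "step_arm", "body": {
  "targets": [
    [[4, -38, 10, 0, 0, 0], [10, -78, 10, 0, 0, 0], [18, -118, 10, 0, 0, 0], [26, -158, 10, 0, 0, 0], [34, -198, 10, 0, 0, 0], [42, -238, 10, 0, 0, 0], [50, -278, 0, 0, 0, 0], [50, -310, -10, 0, 0, 0], [50, -327, -20, 0, 0, 0], [50, -327, -20, 0, 0, 0], [50, -327, -20, 0, 0, 0], [50, -327, -20, 0, 0, 0]]
  ]
}}

```text
time: 11.78
tool_pos: [547.0, -360.3, 184.4]
tcp_rot: [-180.0, 0.0, 15.8]
ft_force: [-0.0, 0.5, -0.7]
finger_gap: 85.8
grip_force: 0.0
```

```bash
python3 - <<'E'
from h import *
s=snap('wrist');print(r.sense()['tool_pos'],s['eye'])
x,y=proj(s,[586,-361,92]).astype(int);print(x,y,proj(s,[586,-361,52]))
h=cv2.cvtColor(s['img'],cv2.COLOR_BGR2HSV)[max(0,y-40):y+40,x-40:x+40]
m=cv2.inRange(h,(17,110,90),(32,255,255))
n,l,st,c=cv2.connectedComponentsWithStats(m)
for i in range(1,n):
    if st[i][4]>60:
        q=c[i]+[x-40,max(0,y-40)];print(st[i],q,onz(s,*q,92))
cv2.imwrite('pics/c5.png',cv2.resize(np.hstack([s['img'][max(0,y-40):y+40,x-40:x+40],cv2.cvtColor(m,8)]),None,fx=4,fy=4))
w=np.load('w4.npy',allow_pickle=True).item();I=w['img'];x,y=201,110
for row in range(y-15,y+16): print('%3d '%row+''.join('  .' if int(p[2])-int(p[0])>50 else '%3d'%(p[0]) for p in I[row,x-15:x+16]))
print(onz(w,201,110,51))
E
```

```text
[ 547.2247496  -359.95565881  185.00349757] [ 615.57796027 -340.61568591  304.71247347]
333 169 [331.15091261 162.05435937]
[  17   15   39   44 1206] [329.30679934 166.79353234] [ 586.81952566 -357.4408708    92.        ]
 95   .  .  .  .  .  .  .  .  .  .  .  .  .  .  .  .  .  .  .  .  .  .  .  .  .  .  .  .  .  .  .
 96   .  .  .  .  .  .  .  .  .  .  .  .  .  .  .  .  .  .  .  .  .  .  .  .  .  .  .  .  .  .  .
 97   .  .  .  .  .  .  .  .  .  .  .  .  .  .  .  .  .  .  .  .  .  .  .  .  .  .  .  .  .  .  .
 98   .  .  .  .  .  .  .  .  .  .  .  .  .  .  .  .  .  .  .  .  .  .  .  .  .  .  .  .  .  .  .
 99   .  .  .  .  .  .  .  .  .  .  .  .  .  .  .  .  .  .  .  .  .  .  .  .  .  .  .  .  .  .  .
100   .  .  .  .  .  .  .  .  .  .  .  .  .  .  .  .  .  .  .  .  .  .  .  .  .  .  .  .  .  .  .
101   .  .  .  .  .  .  .  .  .  . 33 23 34 35 34 35 37 37 46  .  .  .  .  .  .  .  .  .  .  .  .
102   .  .  .  .  .  .  .  .  . 24 31 33 35 35 37 44 47 34 44 52 59  .  .  .  .  .  .  .  .  .  .
103   .  .  .  .  .  .  .  . 29 31 38 38 41 44 43 42 41 43 53 68 71 72  .  .  .  .  .  .  .  
[... 1501 characters left out ...]
 .  .  . 51 76 92100102106103 99101103104106 99 88  .  .  .  .  .  .  .
120   .  .  .  .  .  .  .  .  .  .  . 64 82 91102102106108104103104 94  .  .  .  .  .  .  .  .  .
121   .  .  .  .  .  .  .  .  .  .  .  .  . 74 83 93 95101 96 94 87  .  .  .  .  .  .  .  .  .  .
122   .  .  .  .  .  .  .  .  .  .  .  .  .  .  .  . 81 79  .  .  .  .  .  .  .  .  .  .  .  .  .
123   .  .  .  .  .  .  .  .  .  .  .  .  .  .  .  .  .  .  .  .  .  .  .  .  .  .  .  .  .  .  .
124   .  .  .  .  .  .  .  .  .  .  .  .  .  .  .  .  .  .  .  .  .  .  .  .  .  .  .  .  .  .  .
125   .  .  .  .  .  .  .  .  .  .  .  .  .  .  .  .  .  .  .  .  .  .  .  .  .  .  .  .  .  .  .
[546.19004714  94.66364805  51.        ]
```

View pics/c5.png

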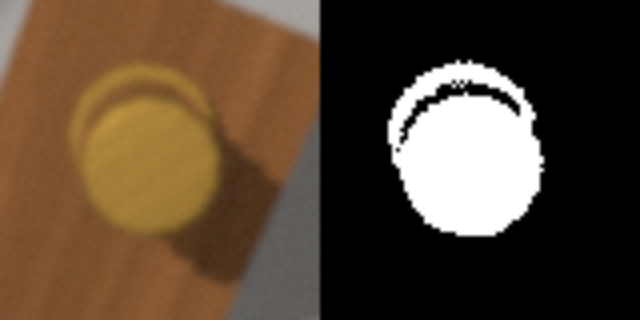

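```bash
python3 - <<'E'
from h import *
w=np.load('w4.npy',allow_pickle=True).item()
print('plate0',onz(w,201,111.3,51),'stone0',onz(w,202,107.2,45))
E
```

```text
plate0 [545.04226547  94.48365757  51.        ] stone0 [548.56589465  96.5172561   45.        ]
```

Call:
{"method": "step_arm", "body": {
  "targets": [
    [[20, 0, -20, 0, 0, 0], [38, 0, -50, 0, 0, 0], [38, 0, -75, 0, 0, 0], [38, 0, -95, 0, 0, 0], [38, 0, -105, 0, 0, 0], [38, 0, -105, 0, 0, 0], [38, 0, -105, 0, 0, 0]]
  ]
}}

```text
time: 12.42
tool_pos: [584.8, -360.1, 80.6]
tcp_rot: [180.0, -0.0, 15.9]
ft_force: [0.1, 0.4, 1.0]
finger_gap: 85.2
grip_force: 0.0
```

Call:
{"method": "step_arm", "body": {
  "targets": [
    [[0, 0, 0, 0, 0, 0], [0, 0, 0, 0, 0, 0], [0, 0, 0, 0, 0, 0], [0, 0, 0, 0, 0, 0], [0, 0, 0, 0, 0, 0], [0, 0, 0, 0, 0, 0], [0, 0, 0, 0, 0, 0], [0, 0, 0, 0, 0, 0]]
  ],
  "fingers": 1,
  "newtons": 60
}}

```text
time: 13.08
tool_pos: [584.9, -361.1, 81.0]
tcp_rot: [179.9, -0.1, 15.8]
ft_force: [-1.0, 1.0, 5.3]
finger_gap: 26.5
grip_force: 59.0
```

Call:
{"method": "step_arm", "body": {
  "targets": [
    [[0, 0, 30, 0, 0, 0], [0, 0, 60, 0, 0, 0], [0, 0, 90, 0, 0, 0], [-10, 35, 90, 0, 0, 0], [-25, 72, 90, 0, 0, 0], [-40, 109, 90, 0, 0, 0], [-55, 146, 90, 0, 0, 0], [-70, 183, 90, 0, 0, 0], [-85, 220, 90, 0, 0, 0], [-95, 258, 90, 0, 0, 0], [-105, 297, 90, 0, 0, 0], [-110, 337, 90, 0, 0, 0]]
  ]
}}

```text
time: 14.08
tool_pos: [472.8, -22.3, 169.4]
tcp_rot: [-180.0, 0.0, 15.8]
ft_force: [1.5, -0.7, -1.3]
finger_gap: 26.5
grip_force: 60.8
```

Call:
{"method": "step_arm", "body": {
  "targets": [
    [[0, 40, 0, 0, 0, 0], [0, 80, 0, 0, 0, 0], [0, 100, 0, 0, 0, 0], [0, 100, -10, 0, 0, 0], [0, 100, -10, 0, 0, 0], [0, 100, -10, 0, 0, 0]]
  ]
}}

```text
time: 14.58
tool_pos: [473.5, 75.9, 158.7]
tcp_rot: [-180.0, 0.1, 15.8]
ft_force: [0.6, -0.9, -2.3]
finger_gap: 26.5
grip_force: 60.8
```

```bash
python3 - <<'E'
from h import *
s=snap('wrist');np.save('w6.npy',s,allow_pickle=True)
S=r.sense();T=S['tool_pos'];print(T,S['ft_force'],S['tcp_rot'],S['finger_gap'])
a=np.radians(15.8);tx=np.array([np.cos(a),np.sin(a),0])
for d in(-3,0,3): print(d,'nose',proj(s,T+tx*(d+6.5)+[0,0,-72]),'back top',proj(s,T+tx*(d-14)+[0,0,11]),'collar front',proj(s,T+tx*(d+17)+[0,0,-29]))
q=proj(s,[545,94.5,51]);print(q);x,y=q.round().astype(int)
A=cv2.resize(s['img'][195:335,270:370],None,fx=4,fy=4,interpolation=3)
B=cv2.resize(s['img'][max(0,y-25):max(0,y-25)+50,x-25:x+25],(400,560-160),interpolation=3);B=cv2.copyMakeBorder(B,0,160,0,0,0)
cv2.imwrite('pics/c6.png',np.hstack([A,B[:, :400]]))
I=s['img']
for row in range(y-14,y+16): print('%3d '%row+''.join('  .' if int(p[2])-int(p[0])>50 else '%3d'%(p[0]) for p in I[row,x-15:x+16]))
print(x-15)
E
```

```text
[473.97739967  75.45448574 159.23433701] [-0.02623797 -1.41973149 -1.79488844] [1.79995070e+02 8.44556186e-02 1.57667045e+01] 26.5781026810853
-3 nose [319.37913489 219.01909865] back top [320.13290414 320.05802043] collar front [319.7083638  226.78709026]
0 nose [319.38039169 215.12982022] back top [320.13989588 314.6095067 ] collar front [319.7117532  221.85162781]
3 nose [319.38165916 211.20752382] back top [320.14698125 309.08802314] collar front [319.71517946 216.86247873]
[320.49770353 119.33085379]
105   .  .  .  .  .  .  .  .  .  .  .  .  .  .  .  .  .  .  .  .  .  .  .  .  .  .  .  .  .  .  .
106   .  .  .  .  .  .  .  .  .  .  .  .  .  . 57 58  .  .  .  .  .  .  .  .  .  .  .  .  .  .  .
107   .  .  .  .  .  .  .  .  .  . 60 66 74 76 79 78 77 79 69 66  .  .  .  .  .  .  .  .  .  .  .
108   .  .  .  .  .  .  .  . 57 69 80 85 89 89 91 90 86 85 82 80 74 64  .  .  .  .  .  .  .  .  .
109   .  .  .  .  .  .  . 62 72 83 88 93 89 90 91 89 93 92 88 86 83 77 64  .  .  .  .  .  .  .  .
110   .  .  .  .  .  . 67 79 83 91 91 94 94 94 93 89 91 89 89 86 83 80 76 68  .  .  .  .  .  .  .
1
[... 1654 characters left out ...]
.  .  .  .
128   .  .  .  .  .  . 85104110112111109112109110109110110113115116114109101  .  .  .  .  .  .  .
129   .  .  .  .  .  .  . 93102107112111114112114112114113114117115110101  .  .  .  .  .  .  .  .
130   .  .  .  .  .  .  .  . 87 99105111114114115113115113112111107102  .  .  .  .  .  .  .  .  .
131   .  .  .  .  .  .  .  .  .  . 94102104110106107107107103102 92  .  .  .  .  .  .  .  .  .  .
132   .  .  .  .  .  .  .  .  .  .  .  . 84 91 91 94 91 92  .  .  .  .  .  .  .  .  .  .  .  .  .
133   .  .  .  .  .  .  .  .  .  .  .  .  .  .  .  .  .  .  .  .  .  .  .  .  .  .  .  .  .  .  .
134   .  .  .  .  .  .  .  .  .  .  .  .  .  .  .  .  .  .  .  .  .  .  .  .  .  .  .  .  .  .  .
305
```

View pics/c6.png

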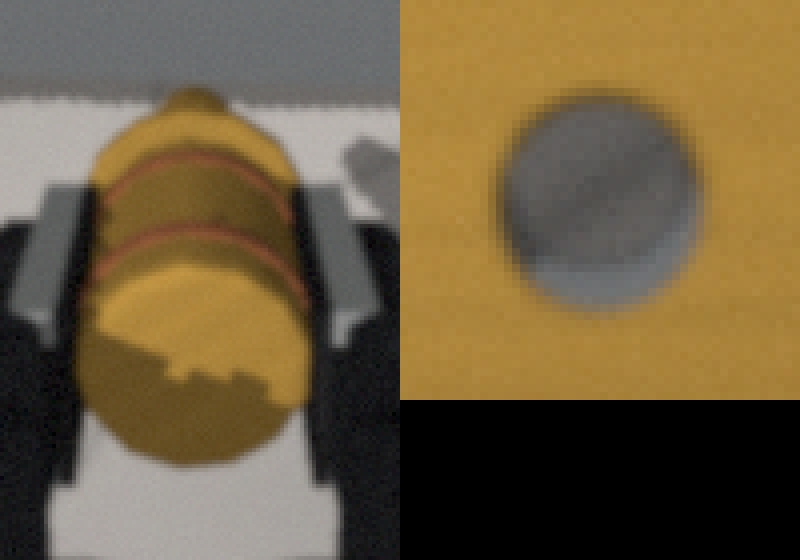

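Call:
{"method": "step_arm", "body": {
  "targets": [
    [[38, 10, 0, 0, 0, 0], [74, 20, 0, 0, 0, 0], [74.7, 20.6, -15, 0, 0, 0], [74.7, 20.6, -30, 0, 0, 0], [74.7, 20.6, -30, 0, 0, 0], [74.7, 20.6, -30, 0, 0, 0]]
  ]
}}

```text
time: 15.13
tool_pos: [548.3, 95.6, 128.8]
tcp_rot: [-180.0, 0.2, 15.7]
ft_force: [-0.9, 0.4, -1.9]
finger_gap: 26.5
grip_force: 60.8
```

Call:
{"method": "step_arm", "body": {
  "targets": [
    [[0, 0, -1.5, 0, 0, 0], [0, 0, -3, 0, 0, 0], [0, 0, -4.5, 0, 0, 0], [0, 0, -6, 0, 0, 0], [0, 0, -7.5, 0, 0, 0], [0, 0, -7.5, 0, 0, 0]]
  ]
}}

```text
time: 15.63
tool_pos: [549.6, 96.9, 123.2]
tcp_rot: [180.0, -0.1, 15.8]
ft_force: [-1.4, -1.0, 3.3]
finger_gap: 26.6
grip_force: 61.7
```

Call:
{"method": "step_arm", "body": {
  "targets": [
    [[0, 0, -1, 0, 0, 0], [0, 0, -2, 0, 0, 0], [0, 0, -3, 0, 0, 0], [0, 0, -3, 0, 0, 0]]
  ]
}}

```text
time: 15.97
tool_pos: [550.5, 97.1, 122.5]
tcp_rot: [180.0, -0.2, 15.8]
ft_force: [-7.5, -1.8, 19.8]
finger_gap: 26.2
grip_force: 63.3
```

Call:
{"method": "step_arm", "body": {
  "targets": [
    [[0, 0, 3, 0, 0, 0], [0, 0, 5, 0, 0, 0], [-2, -0.6, 5, 0, 0, 0], [-2, -0.6, 5, 0, 0, 0]]
  ]
}}

```text
time: 16.3
tool_pos: [546.7, 96.3, 123.9]
tcp_rot: [-180.0, 0.0, 15.8]
ft_force: [-0.1, -0.4, -0.2]
finger_gap: 26.6
grip_force: 61.1
```

Call:
{"method": "step_arm", "body": {
  "targets": [
    [[0, 0, -1.5, 0, 0, 0], [0, 0, -3, 0, 0, 0], [0, 0, -4, 0, 0, 0], [0, 0, -5, 0, 0, 0], [0, 0, -6, 0, 0, 0], [0, 0, -6, 0, 0, 0]]
  ]
}}

```text
time: 16.8
tool_pos: [546.9, 96.2, 117.8]
tcp_rot: [-180.0, 0.0, 15.8]
ft_force: [0.2, -0.7, -1.0]
finger_gap: 26.9
grip_force: 61.1
```

Call:
{"method": "step_arm", "body": {
  "targets": [
    [[0.6, 0.2, 0, 0, 0, 0], [1.2, 0.3, 0, 0, 0, 0], [1.8, 0.5, 0, 0, 0, 0], [2.4, 0.6, 0, 0, 0, 0], [2.8, 0.7, 0, 0, 0, 0], [2.8, 0.7, 0, 0, 0, 0]]
  ]
}}

```text
time: 17.3
tool_pos: [549.9, 96.9, 118.2]
tcp_rot: [-180.0, 0.0, 15.8]
ft_force: [-1.4, -0.8, -1.7]
finger_gap: 26.3
grip_force: 61.1
```

Call:
{"method": "step_arm", "body": {
  "targets": [
    [[0, 0, -1, 0, 0, 0], [0, 0, -2, 0, 0, 0], [0, 0, -3, 0, 0, 0], [0, 0, -3, 0, 0, 0]]
  ]
}}

```text
time: 17.63
tool_pos: [549.9, 96.7, 115.4]
tcp_rot: [180.0, 0.0, 15.8]
ft_force: [-4.0, -3.1, 2.2]
finger_gap: 26.8
grip_force: 61.2
```

Call:
{"method": "step_arm", "body": {
  "targets": [
    [[0, 0, -1, 0, 0, 0], [0, 0, -2, 0, 0, 0], [0, 0, -3, 0, 0, 0], [0, 0, -3, 0, 0, 0]]
  ]
}}

```text
time: 17.97
tool_pos: [549.7, 96.5, 112.4]
tcp_rot: [180.0, 0.1, 15.8]
ft_force: [-5.3, -3.3, 4.2]
finger_gap: 26.7
grip_force: 61.5
```

Call:
{"method": "step_arm", "body": {
  "targets": [
    [[0, 0, -1, 0, 0, 0], [0, 0, -2, 0, 0, 0], [0, 0, -3, 0, 0, 0], [0, 0, -3, 0, 0, 0]]
  ]
}}

```text
time: 18.3
tool_pos: [549.4, 96.4, 109.6]
tcp_rot: [180.0, 0.1, 15.8]
ft_force: [-8.0, -5.2, 6.8]
finger_gap: 26.5
grip_force: 61.8
```

Forces are small and it's going in. I'll ease sideways along the force and keep going down.

Call:
{"method": "step_arm", "body": {
  "targets": [
    [[-0.5, -0.3, 0, 0, 0, 0], [-0.7, -0.5, -1, 0, 0, 0], [-0.7, -0.5, -2, 0, 0, 0], [-0.7, -0.5, -3, 0, 0, 0], [-0.7, -0.5, -3, 0, 0, 0]]
  ]
}}

```text
time: 18.72
tool_pos: [549.6, 96.3, 107.5]
tcp_rot: [180.0, -0.0, 15.8]
ft_force: [-4.3, -3.7, 2.9]
finger_gap: 27.0
grip_force: 61.2
```

Call:
{"method": "step_arm", "body": {
  "targets": [
    [[0, 0, -1.5, 0, 0, 0], [0, 0, -3, 0, 0, 0], [0, 0, -4.5, 0, 0, 0], [0, 0, -4.5, 0, 0, 0]]
  ]
}}

```text
time: 19.05
tool_pos: [549.1, 96.3, 101.3]
tcp_rot: [180.0, 0.0, 15.8]
ft_force: [-2.4, -2.2, -0.6]
finger_gap: 26.8
grip_force: 61.1
```

Call:
{"method": "step_arm", "body": {
  "targets": [
    [[0, 0, -1.5, 0, 0, 0], [0, 0, -3, 0, 0, 0], [0, 0, -4.5, 0, 0, 0], [0, 0, -6, 0, 0, 0], [0, 0, -7.5, 0, 0, 0], [0, 0, -9, 0, 0, 0], [0, 0, -9, 0, 0, 0]]
  ]
}}

```text
time: 19.63
tool_pos: [549.1, 96.4, 92.3]
tcp_rot: [180.0, 0.0, 15.8]
ft_force: [-2.2, -2.6, -1.1]
finger_gap: 26.5
grip_force: 61.0
```

Call:
{"method": "step_arm", "body": {
  "targets": [
    [[0, 0, -1.5, 0, 0, 0], [0, 0, -3, 0, 0, 0], [0, 0, -4.5, 0, 0, 0], [0, 0, -6, 0, 0, 0], [0, 0, -7, 0, 0, 0], [0, 0, -7, 0, 0, 0]]
  ]
}}

```text
time: 20.13
tool_pos: [549.2, 96.4, 85.5]
tcp_rot: [180.0, 0.0, 15.8]
ft_force: [-2.6, -3.1, -1.1]
finger_gap: 25.9
grip_force: 61.0
```

Call:
{"method": "step_arm", "body": {
  "targets": [
    [[0, 0, -1, 0, 0, 0], [0, 0, -2, 0, 0, 0], [0, 0, -2.5, 0, 0, 0], [0, 0, -2.5, 0, 0, 0]]
  ]
}}

```text
time: 20.47
tool_pos: [549.3, 96.5, 84.0]
tcp_rot: [180.0, 0.0, 15.8]
ft_force: [-6.2, -2.7, 7.3]
finger_gap: 26.3
grip_force: 62.1
```

Call:
{"method": "step_arm", "body": {
  "targets": [
    [[0, 0, -1, 0, 0, 0], [0, 0, -1, 0, 0, 0]]
  ]
}}

```text
time: 20.63
tool_pos: [549.4, 96.5, 84.0]
tcp_rot: [180.0, -0.0, 15.8]
ft_force: [-12.7, -3.4, 15.0]
finger_gap: 26.4
grip_force: 63.0
```

The bolt has bottomed at TCP z 84, the expected seated height. I'll release, back off and check.

Call:
{"method": "step_arm", "body": {
  "targets": [
    [[0, 0, 1, 0, 0, 0], [0, 0, 2, 0, 0, 0], [0, 0, 2, 0, 0, 0], [0, 0, 2, 0, 0, 0], [0, 0, 2, 0, 0, 0], [0, 0, 2, 0, 0, 0]]
  ],
  "fingers": -0.2
}}

```text
time: 21.13
tool_pos: [549.3, 96.6, 84.2]
tcp_rot: [-180.0, -0.0, 15.8]
ft_force: [-0.3, -0.6, 0.5]
finger_gap: 51.2
grip_force: 0.0
```

Call:
{"method": "step_arm", "body": {
  "targets": [
    [[0, 0, 35, 0, 0, 0], [0, 0, 70, 0, 0, 0], [0, 0, 105, 0, 0, 0], [-30, -30, 120, 0, 0, 0], [-55, -60, 120, 0, 0, 0], [-55, -60, 120, 0, 0, 0], [-55, -60, 120, 0, 0, 0]]
  ]
}}

```text
time: 21.72
tool_pos: [493.4, 35.3, 204.5]
tcp_rot: [180.0, -0.0, 15.7]
ft_force: [0.0, -0.3, -0.0]
finger_gap: 51.1
grip_force: 0.0
```

```bash
python3 - <<'E'
from h import *
s=snap('wrist');a=snap('scene')
A=cv2.resize(s['img'][20:220,180:480],(600,400),interpolation=3)
B=cv2.resize(a['img'][150:260,250:410],(291,200),interpolation=3)
C=cv2.copyMakeBorder(cv2.resize(a['img'][150:260,290:370],(200,275),interpolation=3),0,125,0,0,0)
cv2.imwrite('pics/c7.png',np.hstack([A,C]))
for n,p in(('pin',[582.3,-28.8]),('bolt',[548.6,96.3])): print(n,[proj(s,p+[z]).round() for z in(55,95 if n=='bolt' else 111)])
E
```

```text
pin [array([410., 126.]), array([434., 127.])]
bolt [array([272., 125.]), array([263., 125.])]
```

View pics/c7.png

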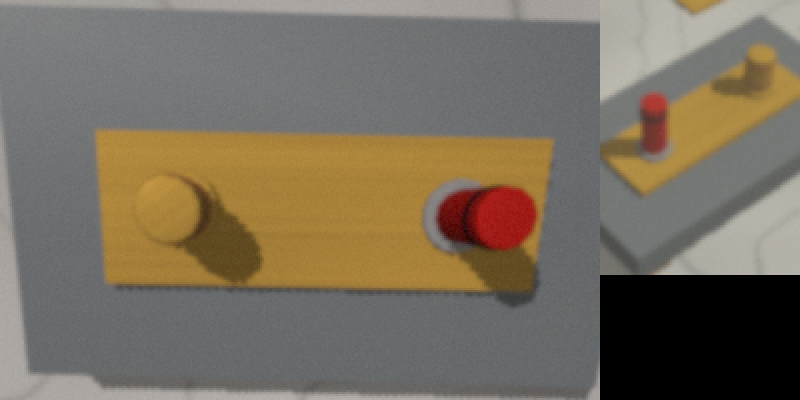

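The pin's collar at crop (455,216) and the bolt at (168,209) both sit upright on the flat plate, clear of the gripper. I'm handing in.

```bash
python3 -c "
from bench import r
print(r.hand_in())"
```

```text
the job is handed in; nothing more can be done
None
```

The drift pin and then the bolt were pushed fully home and released. The last pictures show both upright with the plate flat, nothing went near the mug or bowl, and the job was handed in at about 22 s; no verdict came back.

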